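# Ready the telescopic scrubber

## Task

Get the cordless scrubber on the worktop ready for the high tiles: gently press the release button on its housing so that the handle pops up, then take the handle in a light grip and, with the scrubber still in its dock, pull it past the first stop to the second, where the button clicks back up. Lift the scrubber straight up clear of the dock by the extended handle and finish still holding it there, upright and still, leaving the things around it where they are.

Things in the scene. Friction and masses are not known exactly. Their poses are not given: they have to be found in the camera images.
- dock: White round plastic charging dock, fixed to the worktop: a shallow cup 124 mm across at the foot, 110 mm at the rim, rim 24 mm above the worktop, inner floor 8 mm above it, inside about 98 mm wide. Origin: centre of its underside, z up.
- scrubber: White cordless scrubber (0.85 kg) standing in the dock on its round grey brush (88 mm wide), turned any way. Oblong housing 112 mm along its x, 60 mm along y; flat top 100 mm above the origin, grey collar 3 mm high round the handle. Origin: centre of the brush's underside, z up along the handle; release button at the +x end of the top, flat black strip at the -x end. Only its weight keeps it down.
- release: Round black release button, 18 mm wide, on the housing's top, 38 mm from the handle's axis. Origin: middle of its top face, 8 mm above the flat top when up. Travel 6 mm straight down: 1 N to start, 4 N at the bottom, lets the handle go by 4 mm, springs back; over 15 N is not gentle. It stays about 3 mm down while the handle is between stops and is fully up once caught at the second stop.
- handle (a joint): How far the telescopic handle is drawn up out of the housing, m: 0 shut and locked; about 0.012 after the button has been pressed (a spring lifts it); first stop 0.040, a soft click that 3 to 4 N pulls past; second stop 0.080 to 0.082, where the catch locks and the handle ends. Sliding otherwise takes about 2 N; a pull above 7 N, or a jerk, begins to lift the scrubber.
- grip (a point): Middle of the handle's black ribbed rubber grip, an upright round knob 28 mm across and 34 mm high on a 19 mm metal tube, on the scrubber's z axis; this point is 121 mm above the scrubber's origin when shut and rises with the handle. The grip's foot is 17 mm below the point, its top 17 mm above. A light grip is at most 60 N a finger.
- spare_head: Bystander: spare grey brush head lying bristles up left of the dock, 64 mm wide, 27 mm high; origin at its foot.
- mug: Bystander: plain white mug behind the dock, 88 x 128 (with handle) x 100 mm; origin under its middle.
- spice_jar: Bystander: spice jar with a black cap right of the dock, 41 mm wide, 105 mm high; origin under its middle.
- spoon: Bystander: metal teaspoon lying in front of the dock, 130 x 27 x 11 mm; origin under its middle.
- tin: Bystander: food tin behind the dock, 75 mm wide, 58 mm high; origin under its middle.
- lemon: Bystander: lemon on the chopping board at the left, 78 x 55 x 56 mm; origin under its middle.

How it is judged (in metres and radians):
On the way, in this order (a step that is already met when the one before it is completed fails the run):
1. the button has been pressed and the handle has popped up, the scrubber standing in its dock (value of joint handle between 0.007 and 0.03 m and z of scrubber in the frame of dock below 0.016 m), for 0.2 s.
2. the handle is pulled to the second stop and the button has clicked back up (value of joint handle above 0.077 m and z of release in the frame of scrubber above 0.1065 m and contact force between the fingers and scrubber above 2 N), for 0.02 s.
At the end, for the whole second after the job is handed in: Held by the fingers: handle drawn out at least 77 mm and latched (button fully up), underside of the brush more than 34 mm above the worktop (10 mm over the dock's rim) and within 60 mm of the dock's centre, touching nothing else, within 0.2 rad of upright and still (below 0.03 m/s) (all of step 2 and height (world z) of scrubber above 0.034 m and horizontal distance between scrubber and dock below 0.06 m and contact force between scrubber and dock below 0.1 N and angle between scrubber's own z axis and vertical below 0.2 rad and linear speed of scrubber below 0.03 m/s); the arm keeps its last pose, push and grip.
It fails at once if the scrubber is lifted out of its dock before the handle has reached the second stop (z of scrubber in the frame of dock above 0.026 m and value of joint handle below 0.077 m).
It fails at once if the release button is pressed with more than 15 N (contact force between anything else and release above 15 N).
It fails at once if the handle is squeezed hard (more than 60 N a finger) (contact force between the fingers and scrubber above 120 N).
It fails at once if a thing standing around is moved by more than 15 mm (distance of any of spare_head, mug, spice_jar, spoon, tin, lemon from where it was at the start of the episode above 0.015 m).
It also fails if it takes over 40 s, if anything falls off the work surface, if the arm or the gripper's body presses on something with over 40 N, if the wrist force passes 120 N, or if a joint passes its speed limit or range.

## Robot

A 6-joint arm with a two-finger parallel gripper is mounted at the origin on a cart in front of the work surface, level with it; the furniture and walls round the work are solid. World frame = base frame: x ahead of the robot, y to its left, z up, the work surface at z = 0. Lengths are in mm, angles in rad, forces in N, time in s.
With the tool pointing down it reaches from about 350 to 875 mm from the base axis. Payload 4.2 kg.
Tool frame: the origin (TCP) lies midway between the tips of the shut fingers; the grasp point (between the pads) lies 19 mm behind it (arm.tcp_to_grasp is the distance from the TCP to the grasp point, in mm); z points along the fingers, y is the line along which they close (so a half turn about z gives the same grasp; the last joint's range is limited). The gripper opens to 85 mm and grips with 20 to 120 N. Pads are 22 mm wide; open, the fingers measure 114 mm over their backs; the gripper's body (76 mm by 85 mm) begins 54 mm behind the grasp point. The pads swing forward as they close: fully open they stand 13 mm farther back than shut.
Start: joints at [1.509, 0.385, 0.008, 0, -1.194, -0.259], TCP at [197.046, 593.104, 205.312] pointing down, gripper open.
Joint ranges: [-3.14, 3.14], [-1.21, 2.06], [-1.07, 1.41], [-3.16, 2.05], [-2.99, -0.16], [-3.1, 3.1]. Speed limits (rad/s): [2.79, 2.79, 3.14, 3.14, 3.14, 3.14].

## Interface

Orientations are given as a unit quaternion [x, y, z, w].
In Python, from bench import arm gives the robot as it stands.
- The arm moves only by the tool arm_command, never from a script. Its argument "rows" is a list of rows, each a list of 2 entries, a list of its own where there are three numbers: the shift along the tool's x, y, z as a fraction of full scale, then the turn, a rotation vector about the tool's x, y, z as a fraction of full scale. In form: [[[x, y, z], [wx, wy, wz]], ...]. A call has 1 to 5 rows; each row is the pose to reach, as a shift and turn from the pose commanded when the call began, along the tool's axes at that moment, turning the shorter way round; what a row does not reach only later rows make up. Full scale, the value 1, is 0.25 m for a shift and 180 degrees for a turn. A row lasts 1/10 s, in which the tool goes at most 50 mm and 8.59 degrees, less where a joint would pass 70% of its speed; a pose out of reach is approached as far as the arm can. A call with a number of a shift or a turn outside -1 to 1 is refused whole. A call with a gripper value outside its range is refused whole. "grip" is the opening, from 0 (shut) to 1 (fully open), set as the call begins (left out, the last holds). The fingers move at their own pace and stop on an object; the grip force is fixed at half the most. Time passes only in rows, so rows that repeat a pose let the fingers close. It gives the time, the measured TCP pose, the force, the opening and the grip force at its end, in the units of the state.
- arm.read_state(): the state, without advancing time (a new reading comes with each control period).
- arm.get_image(name): name is "scene" or "top"; returns (picture, depth): 420x560x3 uint8, blue, green, red; 420x560 float32, mm along the optical axis (not along the pixel's ray), 0 where there is no reading.
- arm.camera_info(name): a dict with "fx", "fy", "cx", "cy" (pixels), "extrinsics" (4x4, takes a point from camera to world coordinates). Camera axes: x right, y down, z forward; pixel columns grow to the right and rows downward; lengths in mm; the calibration is good to about 2 mm. A picture is of the moment at which its call begins. camera_info takes no time and is no camera call.
- arm.job_done(): hands the job in; it is judged then, once.
Trained networks look in the newest picture that a camera, given by its name, has taken for a name from the list of things; names that differ only in an ending like _2 or _b are one class to them, and where a whole thing is asked for, a point or a joint stands for the part that bears it (a point fixed in the world has none). Each returns a list of dicts, best first, with "score" (0 to 1); they miss things now and then, are a little off and sometimes report something else, mostly with a low value. They report only what shows in the picture. A call takes as long as a camera call.
- arm.spot_in(camera, query): "position" ([column, row] in pixels, amid what is visible of it).
The state is a dict: "clock": time; "joints": joint angles; "joint_vel": joint speeds; "joint_efforts": joint torques, N m; "position": TCP position; "ee_rot": TCP orientation; "contact_force": force on the tool from outside, world axes, zero at the start; "wrist_torque": the same for the moment, N m; "gripper_width": finger opening in mm; "grasp_force": force on a finger pad.
Only numpy, scipy, OpenCV 4.12 (cv2) and the standard library are available. Lean on these libraries where they do the work, as an engineer would, in place of code of your own. Each camera call takes 0.05 s, during which the arm holds its last target. There are 200 camera calls.

## Working session

There is one attempt and no reset: what is moved stays moved. The work goes in short steps, Python scripts to look and compute and a tool call to move; the robot and the scene stay as the last step left them, time stands still between calls to the robot, and variables do not carry over. Pictures are saved under pics/ and viewed, at most 10 in all, crops included, and the job is handed in when it is done.

Besides the shell and the picture viewer there is one more tool, called after "Emit:" as name([rows], argument=value, ...), one row to a line, values as JSON. arm_command: Moves the arm, as the interface text tells. Shift numbers are shares of 0.25 m and turn numbers shares of 180 degrees, none past 1 either way. Its arguments: {"type":"object","properties":{"rows":{"type":"array","items":{"type":"array"}},"grip":{"type":"number"}},"required":["rows"]}

```bash
mkdir -p pics; cat > h.py <<'E'
import numpy as np,cv2
from bench import arm
def world(cam,u,v,d):
    c=arm.camera_info(cam);T=np.array(c["extrinsics"])
    return (T@np.array([(u-c["cx"])*d/c["fx"],(v-c["cy"])*d/c["fy"],d,1]))[:3]
def cloud(cam,depth):
    c=arm.camera_info(cam);T=np.array(c["extrinsics"])
    v,u=np.indices(depth.shape);d=depth
    P=np.stack([(u-c["cx"])*d/c["fx"],(v-c["cy"])*d/c["fy"],d],-1)
    return P@T[:3,:3].T+T[:3,3]
E
python3 - <<'E'
from h import *
for n in("scene","top"):
    im,d=arm.get_image(n);cv2.imwrite(f"pics/{n}0.png",im);np.save(n+"0.npy",d)
    P=cloud(n,d)
    for q in("release","grip","scrubber","dock","mug","spice_jar","tin","spare_head"):
        r=arm.spot_in(n,q)[:2]
        for x in r:
            u,v=map(int,np.round(x["position"]));print(n,q,u,v,round(x["score"],2),P[v,u].round())
s=arm.read_state();print(s)
E
```

```text
scene release 357 250 0.22 [506. -32. 138.]
scene grip 357 249 0.68 [507. -31. 139.]
scene scrubber 356 269 0.67 [494. -43.  97.]
scene dock 349 299 0.9 [468. -50.  26.]
scene mug 392 235 0.73 [638. -60.  95.]
scene spice_jar 407 289 0.9 [ 517. -148.   87.]
scene spice_jar 357 269 0.65 [494. -44.  97.]
scene tin 330 229 0.9 [603.  83.  59.]
scene spare_head 300 262 0.82 [493.  96.  26.]
top grip 397 219 0.56 [521. -27. 148.]
top scrubber 390 223 0.77 [515. -18. 123.]
top dock 368 236 0.98 [491.  17.  52.]
top mug 400 155 0.63 [698. -78.  13.]
top mug 396 220 0.62 [518. -24. 149.]
top spice_jar 442 215 0.94 [ 534. -140.  105.]
top tin 333 176 0.72 [634.  98.  58.]
top spare_head 331 227 0.84 [515. 100.  19.]
{'clock': 0.9, 'joints': array([ 1.50861573e+00,  3.84682479e-01,  7.91874300e-03,  2.15927667e-06,
       -1.19400601e+00, -2.58621036e-01]), 'joint_vel': array([-0.00022922,  0.00020467,  0.00103497, -0.00106994,  0.00031997,
        0.0006215 ]), 'joint_efforts': array([-1.39124373e-05, -3.92076802e+01,  1.88614815e+01,  4.19088185e+00,
       -3.04514488e-04,  3.55872665e-07]), 'position': array([197.03780836, 593.11306796, 205.33033482]), 'ee_rot': array([ 9.87163410e-01, -1.59713500e-01, -3.04366256e-07, -1.33262811e-05]), 'contact_force': array([ 0.17699684, -0.36677318,  0.15340424]), 'wrist_torque': array([-0.00467556,  0.04174725, -0.00412512]), 'grasp_force': 0.0, 'gripper_width': 85.41265999882516}
```

View pics/top0.png

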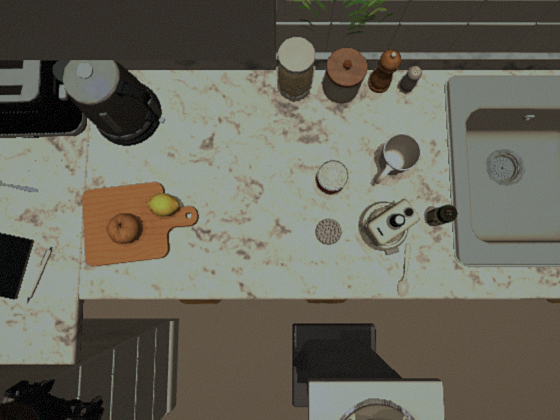

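View pics/scene0.png

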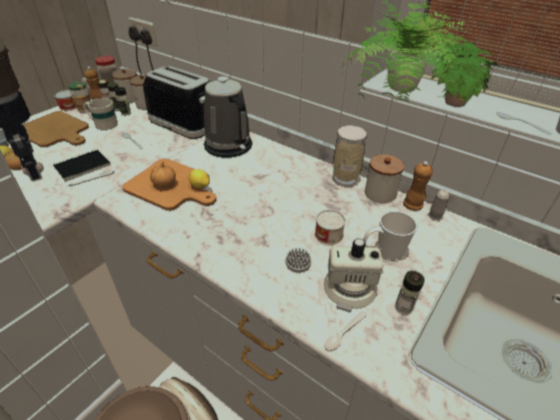

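```bash
python3 - <<'E'
from h import *
for n in("top","scene"):
    d=np.load(n+"0.npy");P=cloud(n,d);im=cv2.imread(f"pics/{n}0.png")
    R=(abs(P[...,0]-515)<90)&(abs(P[...,1]+22)<80)
    g=R&(P[...,2]>136)&(P[...,2]<160);f=R&(P[...,2]>100)&(P[...,2]<114)
    for k,m in(("grip",g),("flat",f)):
        Q=P[m]
        if len(Q)<5:continue
        (c,s,a)=cv2.minAreaRect(Q[:,:2].astype(np.float32))
        print(n,k,len(Q),Q.mean(0).round(1),"rect",np.round(c,1),np.round(s,1),a,"z",np.percentile(Q[:,2],[10,50,90]).round(1))
    # dark pixels in flat plane
    c=arm.camera_info(n);T=np.array(c["extrinsics"]);print(T[:3,3])
    v,u=np.nonzero(R&(im.max(2)<60)&(P[...,2]>95))
    L,lab,st,ce=cv2.connectedComponentsWithStats((R&(im.max(2)<70)&(P[...,2]>95)).astype(np.uint8))
    for i in range(1,L):
        if st[i,4]>5:print(n,"dark",ce[i].round(1),st[i,4],np.median(P[lab==i],0).round(1))
im=cv2.imread("pics/top0.png")[190:260,350:460];a=cv2.resize(im,None,fx=5,fy=5,interpolation=cv2.INTER_CUBIC)
im=cv2.imread("pics/scene0.png")[230:310,310:430];b=cv2.resize(im,(550,367),interpolation=cv2.INTER_CUBIC)
o=np.vstack([a,b]);cv2.imwrite("pics/crop.png",cv2.resize(o,(460,600)))
E
```

```text
top grip 136 [519.8 -28.4 147.2] rect [520.  -29.6] [25.3 26.1] 46.1126823425293 z [143.8 147.7 150.3]
top flat 1036 [517.7 -25.1 108.2] rect [520.3 -30.1] [ 59.7 112. ] 33.89052200317383 z [104.3 108.6 111.3]
[ 423.18523319  219.73160917 1022.2273782 ]
top dark [408.5 211.6] 51 [539.9 -61.3 117. ]
top dark [394.9 220.7] 105 [516.4 -21.5 144.2]
top dark [379.8 231.2] 11 [497.8   2.1 111.3]
scene grip 136 [514.6 -29.4 145.5] rect [517.5 -28.3] [26.9 26.8] 28.821372985839844 z [139.6 147.  148.9]
scene flat 900 [509.2 -29.4 107.5] rect [517.1 -29.1] [ 59.6 111.4] 32.83145523071289 z [103.3 108.1 110.7]
[ -45.62262515 -232.44669998  725.1919899 ]
scene dark [357.1 250.6] 144 [507.6 -32.1 132.6]
scene dark [374.1 254.3] 34 [536.  -59.7 116.4]
```

View pics/crop.png

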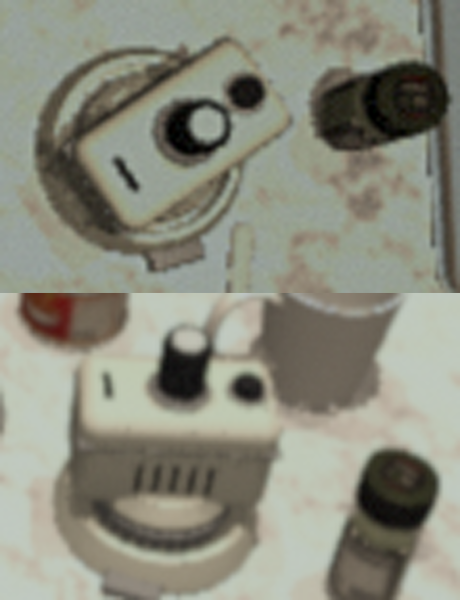

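The top view shows the grip at about (397,220), the release button at (408,212) and the strip at (380,231). That puts the handle axis at about (518.7, -29.5) and the button at about (539.5, -61, 116). The rectangle fit, the heights and the 38 mm offset all agree. I'll move towards the button with the fingers shut.

Emit:
arm_command([
  [[0.7,0.68,0],[0,0,0]],
  [[0.7,0.68,0],[0,0,0]],
  [[0.7,0.68,0],[0,0,0]],
  [[0.7,0.68,0],[0,0,0]],
  [[0.7,0.68,0],[0,0,0]],
], grip=0)

```text
clock: 1.4
position: [310.1, 374.4, 205.6]
ee_rot: [0.987, -0.16, 0.0, -0.0]
contact_force: [1.3, 1.3, 0.1]
gripper_width: 12.3
grasp_force: 0.0
```

Emit:
arm_command([
  [[0.7,0.68,0],[0,0,0]],
  [[0.7,0.68,0],[0,0,0]],
  [[0.7,0.68,0],[0,0,0]],
  [[0.7,0.68,0],[0,0,0]],
  [[0.7,0.68,0],[0,0,0]],
])

```text
clock: 1.9
position: [422.6, 158.0, 205.8]
ee_rot: [0.987, -0.16, 0.0, -0.0]
contact_force: [1.3, 1.3, -0.4]
gripper_width: -0.1
grasp_force: 0.0
```

Emit:
arm_command([
  [[0.722,0.69,0],[0,0,0.212]],
  [[0.722,0.69,0],[0,0,0.212]],
  [[0.722,0.69,0],[0,0,0.212]],
  [[0.722,0.69,0],[0,0,0.212]],
  [[0.722,0.69,0],[0,0,0.212]],
])

```text
clock: 2.4
position: [539.7, -62.6, 205.6]
ee_rot: [0.88, -0.475, 0.0, -0.0]
contact_force: [0.8, 1.7, 0.3]
gripper_width: -0.0
grasp_force: 0.0
```

Emit:
arm_command([
  [[0,0,0.15],[0,0,0]],
  [[0,0,0.27],[0,0,0]],
  [[0,0,0.32],[0,0,0]],
  [[0,0,0.32],[0,0,0]],
])

```text
clock: 2.8
position: [537.8, -60.7, 123.8]
ee_rot: [0.881, -0.474, -0.002, 0.001]
contact_force: [0.4, -0.1, 0.4]
gripper_width: 0.2
grasp_force: 0.0
```

```bash
python3 - <<'E'
from h import *
s=arm.read_state();print(s["clock"],s["position"],s["ee_rot"],s["joints"],s["contact_force"])
E
```

```text
2.8 [537.79253131 -60.68820381 123.80419656] [ 0.88075841 -0.47356167 -0.00153303  0.0012685 ] [ 1.87389240e-01  3.20652738e-01 -3.11434289e-01  5.18161633e-05
 -9.42688666e-01  3.96713908e-01] [ 0.36411055 -0.09289464  0.40346222]
```

Emit:
arm_command([
  [[0,0,0.012],[0,0,0]],
  [[0,0,0.02],[0,0,0]],
  [[0,0,0.028],[0,0,0]],
  [[0,0,0.028],[0,0,0]],
])

```text
clock: 3.2
position: [539.1, -60.2, 118.9]
ee_rot: [0.881, -0.473, 0.0, -0.0]
contact_force: [0.4, -0.0, -0.2]
gripper_width: 0.1
grasp_force: 0.0
```

Emit:
arm_command([
  [[0,0,0.004],[0,0,0]],
  [[0,0,0.008],[0,0,0]],
  [[0,0,0.008],[0,0,0]],
])

```text
clock: 3.5
position: [538.8, -60.5, 116.3]
ee_rot: [0.881, -0.474, -0.0, 0.0]
contact_force: [0.9, 0.1, -0.8]
gripper_width: -0.0
grasp_force: 0.0
```

Emit:
arm_command([
  [[0,0,0.004],[0,0,0]],
  [[0,0,0.008],[0,0,0]],
  [[0,0,0.008],[0,0,0]],
])

```text
clock: 3.8
position: [538.7, -60.6, 114.1]
ee_rot: [0.881, -0.474, -0.0, 0.0]
contact_force: [0.1, 0.1, 0.8]
gripper_width: -0.2
grasp_force: 0.0
```

Emit:
arm_command([
  [[0,0,0.004],[0,0,0]],
  [[0,0,0.004],[0,0,0]],
])

```text
clock: 4.0
position: [538.8, -60.5, 113.2]
ee_rot: [0.881, -0.474, -0.0, 0.0]
contact_force: [-0.4, 0.2, -0.8]
gripper_width: 0.1
grasp_force: 0.0
```

Emit:
arm_command([
  [[0,0,0.004],[0,0,0]],
  [[0,0,0.004],[0,0,0]],
])

```text
clock: 4.2
position: [538.8, -60.5, 112.2]
ee_rot: [0.881, -0.474, -0.0, 0.0]
contact_force: [-0.0, 0.1, -0.0]
gripper_width: -0.1
grasp_force: 0.0
```

Emit:
arm_command([
  [[0,0,0.003],[0,0,0]],
  [[0,0,0.003],[0,0,0]],
])

```text
clock: 4.4
position: [538.8, -60.5, 111.5]
ee_rot: [0.881, -0.474, -0.0, 0.0]
contact_force: [0.4, -0.2, 0.3]
gripper_width: 0.5
grasp_force: 0.0
```

```bash
cat > hz.py <<'E'
from h import *
def look(n):
    im,d=arm.get_image(n);P=cloud(n,d)
    R=(abs(P[...,0]-518)<22)&(abs(P[...,1]+29)<22)&(P[...,2]>125)
    z=P[...,2][R];print(n,"grip z",len(z),np.percentile(z,[50,80,90]).round(1) if len(z) else z);return im,P
E
python3 - <<'E'
from hz import *
im,P=look("scene");cv2.imwrite("pics/s1.png",cv2.resize(im[190:320,280:440],None,fx=4,fy=4,interpolation=cv2.INTER_CUBIC))
E
```

```text
scene grip z 2045 [411.7 473.6 488.2]
```

View pics/s1.png

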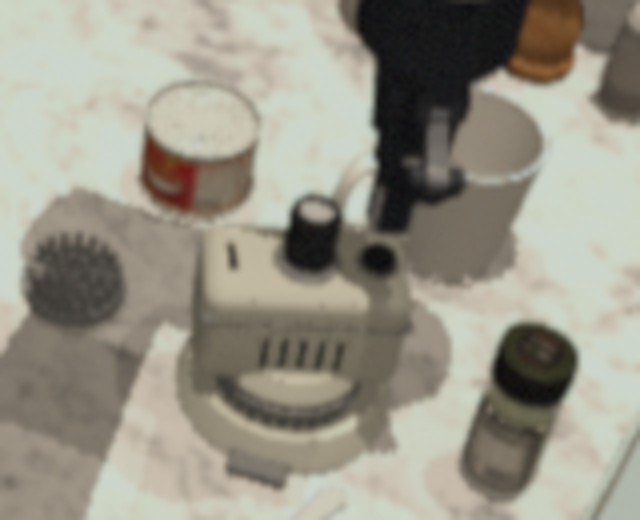

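The tip appears beyond and above the button: tip at crop (395,225), button at (380,258). I'll compare the projected TCP with the depth readings.

```bash
python3 - <<'E'
from h import *
s=arm.read_state();p=s["position"]
def proj(n,p):
    c=arm.camera_info(n);q=np.linalg.inv(np.array(c["extrinsics"]))@np.append(p,1);return (c["fx"]*q[0]/q[2]+c["cx"]).round(1),(c["fy"]*q[1]/q[2]+c["cy"]).round(1),q[2].round()
for n in("scene","top"):
    print(n,"tcp",proj(n,p),"btn",proj(n,[539.5,-61,116]),"grip",proj(n,[518.7,-29.5,146]))
im,d=arm.get_image("scene");P=cloud("scene",d)
for u,v in[(375,254),(378,240),(378,244),(380,242),(388,234),(392,234),(357,243),(340,254)]:print(u,v,P[v,u].round(1),im[v,u])
B=(abs(P[...,0]-545)<45)&(abs(P[...,1]+62)<40)&(P[...,2]>118)&(P[...,2]<180)
for z in range(118,180,6):
    Q=P[B&(P[...,2]>=z)&(P[...,2]<z+6)]
    if len(Q):print(z,len(Q),Q.mean(0).round(1),Q.min(0).round(),Q.max(0).round())
print(s["joints"],s["ee_rot"])
E
```

```text
scene tcp (np.float64(374.5), np.float64(255.5), np.float64(835.0)) btn (np.float64(375.2), np.float64(253.9), np.float64(832.0)) grip (np.float64(359.5), np.float64(243.1), np.float64(814.0))
top tcp (np.float64(407.4), np.float64(212.7), np.float64(919.0)) btn (np.float64(408.2), np.float64(212.1), np.float64(915.0)) grip (np.float64(398.2), np.float64(220.0), np.float64(882.0))
375 254 [537.4 -61.2 117.7] [17 18 16]
378 240 [502.6 -70.5 192.8] [22 21 21]
378 244 [526.8 -65.3 159. ] [22 20 19]
380 242 [527.4 -68.1 166. ] [23 20 20]
388 234 [488.2 -90.  231.3] [109 117 122]
392 234 [493.1 -95.7 230.9] [86 90 94]
357 243 [514.8 -25.6 147.2] [150 162 169]
340 254 [499.    1.1 109.9] [154 176 185]
118 24 [516.1 -40.1 120.2] [505. -65. 118.] [539. -23. 123.]
124 24 [509.4 -33.9 126.6] [505. -41. 124.] [519. -25. 130.]
130 24 [509.1 -31.9 132.5] [505. -41. 130.] [522. -23. 135.]
136 24 [510.4 -34.6 139. ] [505. -57. 136.] [529. -22. 142.]
142 78 [518.5 -39.  146. ] [505. -71. 143.] [539. -22. 148.]
148 52 [523.  -44.4 149.9] [508. -72. 148.] [540. -23. 154.]
154 29 [529.4 -62.5 157.4] [524. -73. 155.] [539. -48. 160.]
160 21 [528.5 -61.7 163.4] [524. -71. 161.] [535. -49. 166.]
166 17 [528.2 -59.1 168.5] [522. -73. 166.] [536. -48. 171.]
172 3 [534.1 -48.9 175.8] [528. -53. 173.] [539. -45. 177.]
178 1 [525.4 -53.4 178.5] [525. -53. 178.] [525. -53. 178.]
[ 1.87259589e-01  3.34202967e-01 -3.27077398e-01 -1.60635422e-05
 -9.09671727e-01  3.96702483e-01] [ 8.80717183e-01 -4.73642521e-01 -6.45153529e-05  4.40864218e-05]
```

The depth readings put the visible fingertip at about z 145, with the button untouched at 117. The real tip is therefore about 30 mm higher than the reported TCP. I'll go down 15 mm and check again.

Emit:
arm_command([
  [[0,0,0.02],[0,0,0]],
  [[0,0,0.04],[0,0,0]],
  [[0,0,0.06],[0,0,0]],
  [[0,0,0.06],[0,0,0]],
])

```text
clock: 4.9
position: [538.1, -60.6, 95.4]
ee_rot: [0.881, -0.474, -0.001, 0.001]
contact_force: [-0.7, -1.1, -0.9]
gripper_width: -0.1
grasp_force: 0.0
```

```bash
cat > tip.py <<'E'
from h import *
s=arm.read_state();print(s["position"].round(1),s["contact_force"].round(1),s["gripper_width"])
im,d=arm.get_image("scene");P=cloud("scene",d)
for v in range(234,258):
    print(v,[(P[v,u].round().astype(int).tolist(),int(im[v,u].max())) for u in(373,376,379)])
cv2.imwrite("pics/s_%d.png"%(s["clock"]*100),cv2.resize(im[190:320,280:440],None,fx=4,fy=4,interpolation=cv2.INTER_CUBIC))
E
python3 tip.py; ls pics
```

```text
[538.1 -60.6  95.4] [-0.7 -1.1 -0.9] -0.12303271602968543
234 [([516, -54, 189], 29), ([518, -59, 190], 25), ([522, -64, 190], 25)]
235 [([533, -49, 170], 38), ([518, -60, 188], 22), ([522, -64, 187], 37)]
236 [([530, -50, 170], 57), ([520, -60, 184], 22), ([541, -59, 167], 52)]
237 [([528, -52, 170], 67), ([523, -59, 179], 22), ([496, -73, 207], 52)]
238 [([526, -53, 169], 58), ([522, -60, 177], 21), ([497, -73, 204], 33)]
239 [([525, -54, 168], 42), ([522, -61, 175], 21), ([494, -74, 205], 21)]
240 [([523, -55, 167], 37), ([508, -65, 185], 23), ([491, -76, 205], 23)]
241 [([522, -55, 165], 42), ([507, -66, 183], 21), ([492, -76, 202], 25)]
242 [([521, -56, 164], 56), ([505, -67, 184], 24), ([490, -77, 201], 19)]
243 [([527, -55, 155], 73), ([505, -68, 181], 24), ([488, -78, 201], 19)]
244 [([527, -55, 152], 76), ([503, -68, 180], 20), ([488, -78, 198], 16)]
245 [([528, -55, 148], 77), ([502, -69, 179], 16), ([493, -78, 191], 23)]
246 [([527, -56, 147], 79), ([501, -70, 177], 17), ([509, -73, 172], 22)]
247 [([529, -56, 143], 76), ([523, -64, 152], 23), ([528, -69, 151], 23)]
248 [([527, -57, 142], 66), ([525, -64, 148], 22), ([529, -69, 148], 28)]
249 [([526, -58, 141], 59), ([525, -64, 145], 26), ([529, -69, 145], 22)]
250 [([527, -58, 137], 51), ([525, -65, 142], 26), ([528, -70, 143], 26)]
251 [([525, -59, 136], 44), ([529, -64, 135], 22), ([530, -70, 139], 32)]
252 [([523, -60, 135], 42), ([529, -65, 133], 25), ([530, -71, 136], 38)]
253 [([522, -61, 134], 43), ([525, -66, 134], 34), ([529, -71, 134], 56)]
254 [([529, -60, 124], 38), ([533, -64, 123], 40), ([538, -69, 123], 76)]
255 [([533, -59, 117], 24), ([536, -64, 117], 27), ([547, -67, 110], 90)]
256 [([531, -60, 116], 18), ([536, -65, 115], 21), ([544, -69, 111], 92)]
257 [([532, -60, 112], 37), ([535, -66, 113], 29), ([543, -69, 108], 98)]
crop.png
s1.png
s_490.png
scene0.png
top0.png
```

The visible tip is now at about z 131 and sits right over the button, so about 15 mm is left. I'll continue gently.

Emit:
arm_command([
  [[0,0,0.016],[0,0,0]],
  [[0,0,0.03],[0,0,0]],
  [[0,0,0.03],[0,0,0]],
])

```text
clock: 5.25
position: [538.5, -60.6, 88.5]
ee_rot: [0.881, -0.474, -0.0, 0.0]
contact_force: [-0.0, 0.1, 0.3]
gripper_width: 0.0
grasp_force: 0.0
```

Emit:
arm_command([
  [[0,0,0.006],[0,0,0]],
  [[0,0,0.012],[0,0,0]],
  [[0,0,0.012],[0,0,0]],
])

```text
clock: 5.55
position: [539.0, -60.5, 86.3]
ee_rot: [0.881, -0.474, 0.0, -0.0]
contact_force: [-0.5, 1.0, 2.6]
gripper_width: -0.2
grasp_force: 1.3
```

Emit:
arm_command([
  [[0,0,0.004],[0,0,0]],
  [[0,0,0.008],[0,0,0]],
  [[0,0,0.008],[0,0,0]],
])

```text
clock: 5.85
position: [539.0, -60.5, 84.3]
ee_rot: [0.881, -0.474, 0.0, -0.0]
contact_force: [-0.8, 0.3, 4.1]
gripper_width: 0.1
grasp_force: 1.8
```

Contact: 4.1 N, with the button about 5 mm down. I'll check whether the handle popped up.

Emit:
arm_command([
  [[0,0,-0.04],[0,0,0]],
  [[0,0,-0.2],[0,0,0]],
  [[0,0,-0.4],[0,0,0]],
  [[0,0,-0.4],[0,0,0]],
], grip=1)

```text
clock: 6.25
position: [543.6, -60.5, 191.9]
ee_rot: [0.881, -0.473, 0.007, -0.004]
contact_force: [1.1, -0.2, 1.1]
gripper_width: 57.9
grasp_force: 0.0
```

```bash
python3 - <<'E'
from h import *
s=arm.read_state();print(s["clock"],s["position"].round(1),s["gripper_width"])
im,d=arm.get_image("scene");P=cloud("scene",d)
print([(v,P[v,358].round().tolist()) for v in range(225,256,2)])
cv2.imwrite("pics/s2.png",cv2.resize(im[170:320,270:450],None,fx=4,fy=4,interpolation=cv2.INTER_CUBIC))
E
```

```text
6.25 [543.6 -60.5 191.9] 57.850381455260575
[(225, [720.0, 58.0, 1.0]), (227, [715.0, 54.0, -1.0]), (229, [706.0, 50.0, 0.0]), (231, [700.0, 47.0, -0.0]), (233, [694.0, 43.0, -1.0]), (235, [526.0, -20.0, 159.0]), (237, [521.0, -23.0, 158.0]), (239, [514.0, -26.0, 160.0]), (241, [510.0, -29.0, 158.0]), (243, [508.0, -30.0, 155.0]), (245, [505.0, -32.0, 153.0]), (247, [507.0, -32.0, 146.0]), (249, [507.0, -33.0, 140.0]), (251, [508.0, -34.0, 134.0]), (253, [508.0, -34.0, 128.0]), (255, [513.0, -34.0, 118.0])]
```

View pics/s2.png

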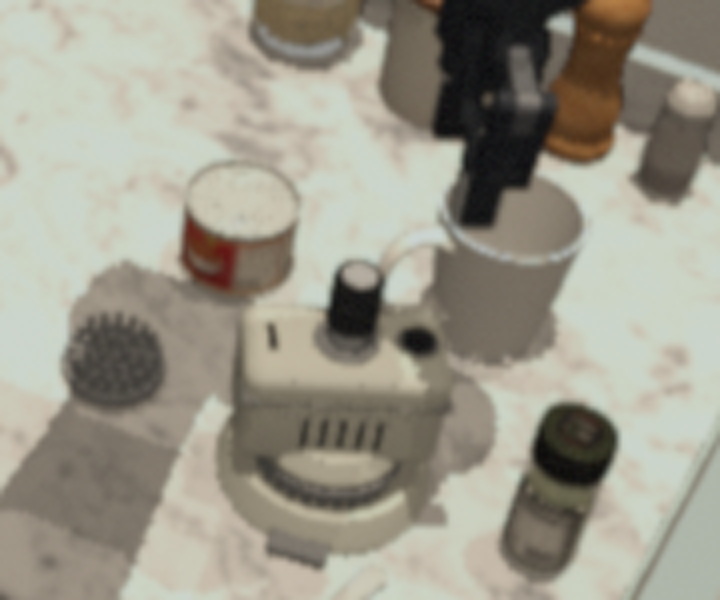

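The handle has popped: the grip top is now at about z 159, 12 mm up. I'll centre over the handle with the gripper open, allowing for the ~27 mm tip offset.

Emit:
arm_command([
  [[-0.08,0,0],[0,0,0]],
  [[-0.148,0,0],[0,0,0]],
  [[-0.148,0,0],[0,0,0]],
  [[-0.148,0,0],[0,0,0]],
], grip=1)

```text
clock: 6.7
position: [518.2, -29.6, 183.6]
ee_rot: [0.881, -0.473, -0.0, 0.0]
contact_force: [-0.2, 1.0, -0.0]
gripper_width: 85.1
grasp_force: 0.0
```

```bash
python3 - <<'E'
from h import *
s=arm.read_state();print(s["clock"],s["position"].round(1),s["gripper_width"],s["contact_force"].round(1))
E
```

```text
6.7 [518.2 -29.6 183.6] 85.11307043311888 [-0.2  1.  -0. ]
```

Emit:
arm_command([
  [[0,0,0.12],[0,0,0]],
  [[0,0,0.24],[0,0,0]],
  [[0,0,0.32],[0,0,0]],
  [[0,0,0.345],[0,0,0]],
  [[0,0,0.345],[0,0,0]],
], grip=0.6)

```text
clock: 7.2
position: [518.3, -30.2, 96.9]
ee_rot: [0.881, -0.474, -0.001, 0.001]
contact_force: [-0.1, 0.6, 0.5]
gripper_width: 51.2
grasp_force: 0.0
```

```bash
python3 - <<'E'
from h import *
s=arm.read_state();print(s["clock"],s["position"].round(1),s["gripper_width"],s["contact_force"].round(1))
im,d=arm.get_image("scene")
cv2.imwrite("pics/s3.png",cv2.resize(im[170:320,270:450],None,fx=4,fy=4,interpolation=cv2.INTER_CUBIC))
E
```

```text
7.2 [518.3 -30.2  96.9] 51.19957300746866 [-0.1  0.6  0.5]
```

View pics/s3.png

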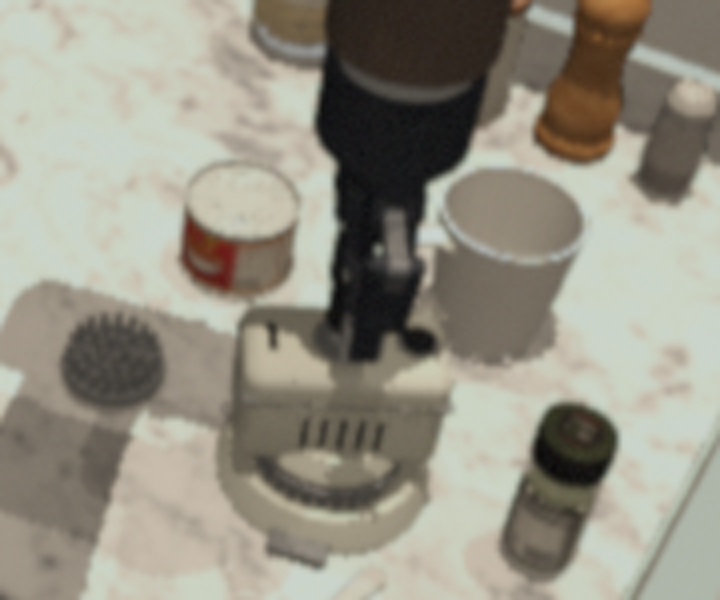

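The fingers straddle the grip at the right height. I'll close lightly in steps.

Emit:
arm_command([
  [[0,0,0],[0,0,0]],
  [[0,0,0],[0,0,0]],
  [[0,0,0],[0,0,0]],
], grip=0.36)

```text
clock: 7.55
position: [519.0, -29.6, 98.7]
ee_rot: [0.881, -0.474, 0.001, -0.001]
contact_force: [-0.2, 0.1, -0.7]
gripper_width: 30.5
grasp_force: 0.0
```

Emit:
arm_command([
  [[0,0,0],[0,0,0]],
  [[0,0,0],[0,0,0]],
  [[0,0,0],[0,0,0]],
], grip=0.32)

```text
clock: 7.85
position: [519.5, -29.3, 98.4]
ee_rot: [0.881, -0.473, 0.001, -0.001]
contact_force: [2.0, 1.9, 1.6]
gripper_width: 27.4
grasp_force: 12.6
```

Emit:
arm_command([
  [[0,0,0],[0,0,0]],
  [[0,0,0],[0,0,0]],
], grip=0.31)

```text
clock: 8.05
position: [519.4, -29.4, 98.3]
ee_rot: [0.881, -0.473, 0.001, -0.001]
contact_force: [1.8, 1.5, 2.4]
gripper_width: 27.1
grasp_force: 31.3
```

Emit:
arm_command([
  [[0,0,0],[0,0,0]],
  [[0,0,0],[0,0,0]],
], grip=0.3)

```text
clock: 8.25
position: [519.4, -29.4, 98.3]
ee_rot: [0.881, -0.473, 0.001, -0.001]
contact_force: [2.0, 2.4, 2.8]
gripper_width: 26.7
grasp_force: 51.3
```

Emit:
arm_command([
  [[0,0,-0.004],[0,0,0]],
  [[0,0,-0.014],[0,0,0]],
  [[0,0,-0.026],[0,0,0]],
  [[0,0,-0.038],[0,0,0]],
  [[0,0,-0.048],[0,0,0]],
], grip=0.305)

```text
clock: 8.75
position: [517.5, -29.9, 109.5]
ee_rot: [0.881, -0.474, -0.001, 0.001]
contact_force: [1.5, 0.6, -3.6]
gripper_width: 26.9
grasp_force: 50.4
```

Emit:
arm_command([
  [[0,0,-0.01],[0,0,0]],
  [[0,0,-0.02],[0,0,0]],
  [[0,0,-0.03],[0,0,0]],
  [[0,0,-0.04],[0,0,0]],
  [[0,0,-0.05],[0,0,0]],
])

```text
clock: 9.25
position: [517.6, -29.9, 122.2]
ee_rot: [0.881, -0.474, -0.001, 0.001]
contact_force: [-0.8, 1.1, -3.7]
gripper_width: 26.6
grasp_force: 50.4
```

Emit:
arm_command([
  [[0,0,-0.01],[0,0,0]],
  [[0,0,-0.02],[0,0,0]],
  [[0,0,-0.03],[0,0,0]],
  [[0,0,-0.04],[0,0,0]],
  [[0,0,-0.05],[0,0,0]],
])

```text
clock: 9.75
position: [518.1, -29.9, 135.0]
ee_rot: [0.881, -0.474, -0.0, 0.0]
contact_force: [-2.4, -0.9, -3.7]
gripper_width: 27.1
grasp_force: 50.4
```

Emit:
arm_command([
  [[0,0,-0.01],[0,0,0]],
  [[0,0,-0.02],[0,0,0]],
  [[0,0,-0.03],[0,0,0]],
  [[0,0,-0.04],[0,0,0]],
  [[0,0,-0.05],[0,0,0]],
])

```text
clock: 10.25
position: [518.3, -29.7, 147.4]
ee_rot: [0.881, -0.474, -0.0, 0.0]
contact_force: [-2.7, -0.6, -3.3]
gripper_width: 26.6
grasp_force: 50.4
```

Emit:
arm_command([
  [[0,0,-0.01],[0,0,0]],
  [[0,0,-0.02],[0,0,0]],
  [[0,0,-0.03],[0,0,0]],
  [[0,0,-0.04],[0,0,0]],
  [[0,0,-0.05],[0,0,0]],
])

```text
clock: 10.75
position: [518.4, -29.7, 160.0]
ee_rot: [0.881, -0.474, -0.0, 0.0]
contact_force: [-2.4, -0.8, -4.2]
gripper_width: 26.9
grasp_force: 50.4
```

```bash
python3 - <<'E'
from h import *
s=arm.read_state();print(s["clock"],s["position"].round(1),s["gripper_width"],s["contact_force"].round(1))
im,d=arm.get_image("scene");P=cloud("scene",d)
for v in(250,252,254,256,258):print(v,[P[v,u].round().tolist() for u in(336,340,375)])
cv2.imwrite("pics/s4.png",cv2.resize(im[170:320,270:450],None,fx=4,fy=4,interpolation=cv2.INTER_CUBIC))
E
```

```text
10.75 [518.4 -29.7 160. ] 26.927945413025355 [-2.4 -0.8 -4.2]
250 [[503.0, 13.0, 111.0], [511.0, 8.0, 108.0], [557.0, -53.0, 109.0]]
252 [[501.0, 12.0, 108.0], [505.0, 5.0, 109.0], [546.0, -58.0, 114.0]]
254 [[495.0, 8.0, 108.0], [500.0, 1.0, 109.0], [541.0, -60.0, 114.0]]
256 [[489.0, 5.0, 110.0], [495.0, -1.0, 108.0], [535.0, -63.0, 115.0]]
258 [[486.0, 3.0, 108.0], [490.0, -4.0, 109.0], [532.0, -65.0, 112.0]]
```

View pics/s4.png

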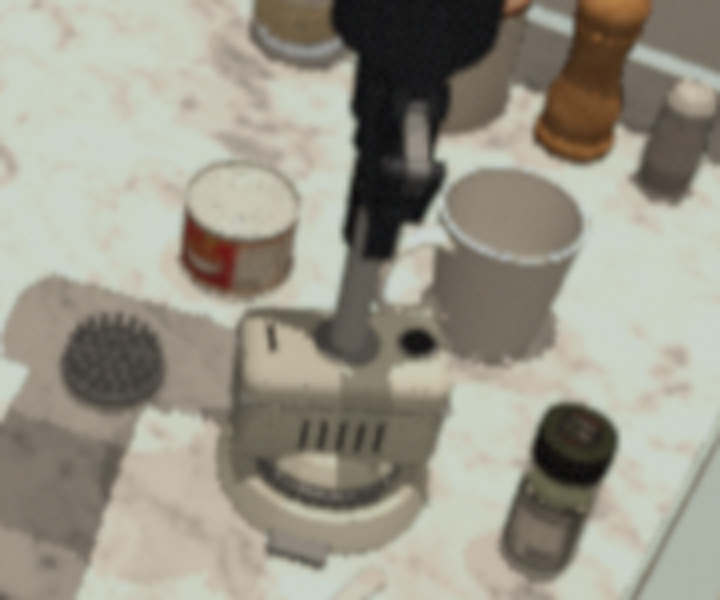

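The handle is out about 74 mm and the scrubber is still seated, with its flat top at 108. I'll finish to the second stop slowly.

Emit:
arm_command([
  [[0,0,-0.006],[0,0,0]],
  [[0,0,-0.012],[0,0,0]],
  [[0,0,-0.018],[0,0,0]],
  [[0,0,-0.018],[0,0,0]],
])

```text
clock: 11.2
position: [518.6, -29.7, 164.8]
ee_rot: [0.881, -0.474, 0.0, 0.0]
contact_force: [-2.0, 0.1, 0.2]
gripper_width: 26.4
grasp_force: 50.7
```

Emit:
arm_command([
  [[0,0,-0.004],[0,0,0]],
  [[0,0,-0.008],[0,0,0]],
  [[0,0,-0.012],[0,0,0]],
  [[0,0,-0.012],[0,0,0]],
])

```text
clock: 11.6
position: [518.7, -29.8, 167.9]
ee_rot: [0.881, -0.474, 0.0, -0.0]
contact_force: [-3.3, -0.0, -0.1]
gripper_width: 26.7
grasp_force: 50.8
```

Emit:
arm_command([
  [[0,0,-0.004],[0,0,0]],
  [[0,0,-0.008],[0,0,0]],
  [[0,0,-0.012],[0,0,0]],
  [[0,0,-0.012],[0,0,0]],
])

```text
clock: 12.0
position: [518.7, -29.6, 170.3]
ee_rot: [0.881, -0.474, 0.0, -0.0]
contact_force: [-1.8, -0.2, -1.2]
gripper_width: 26.8
grasp_force: 50.6
```

```bash
cat > st.py <<'E'
from h import *
im,d=arm.get_image("scene");P=cloud("scene",d)
s=arm.read_state();print(s["clock"],s["position"].round(1),s["contact_force"].round(1),s["wrist_torque"].round(2),s["grasp_force"])
R=(abs(P[...,0]-515)<55)&(abs(P[...,1]+30)<55)&(P[...,2]>95)&(P[...,2]<165)&(im.max(2)>110)
z=P[...,2][R];h,e=np.histogram(z,bins=np.arange(95,166,1));print("top z mode",e[h.argmax()],np.median(z))
E
python3 st.py
```

```text
12.05 [518.7 -29.6 170.3] [-1.6 -0.3 -1.8] [-0.33  0.71 -0.01] 50.59822082519531
top z mode 108 107.67738637579754
```

Emit:
arm_command([
  [[0,0,-0.004],[0,0,0]],
  [[0,0,-0.008],[0,0,0]],
  [[0,0,-0.008],[0,0,0]],
])

```text
clock: 12.35
position: [518.4, -29.4, 171.5]
ee_rot: [0.881, -0.474, -0.0, -0.0]
contact_force: [0.6, 1.1, -8.5]
gripper_width: 26.9
grasp_force: 49.9
```

Emit:
arm_command([
  [[0,0,-0.004],[0,0,0]],
  [[0,0,-0.008],[0,0,0]],
  [[0,0,-0.008],[0,0,0]],
])

```text
clock: 12.65
position: [518.7, -29.6, 174.4]
ee_rot: [0.881, -0.474, 0.0, -0.0]
contact_force: [0.1, -0.7, -8.1]
gripper_width: 26.8
grasp_force: 49.9
```

```bash
python3 st.py; python3 - <<'E'
from h import *
im,d=arm.get_image("scene")
cv2.imwrite("pics/s5.png",cv2.resize(im[170:320,270:450],None,fx=4,fy=4,interpolation=cv2.INTER_CUBIC))
E
```

```text
12.7 [518.6 -29.6 174.4] [ 1.2 -0.3 -8.7] [ 0.   -0.03  0.02] 49.87727880477905
top z mode 112 111.55096752373538
```

View pics/s5.png

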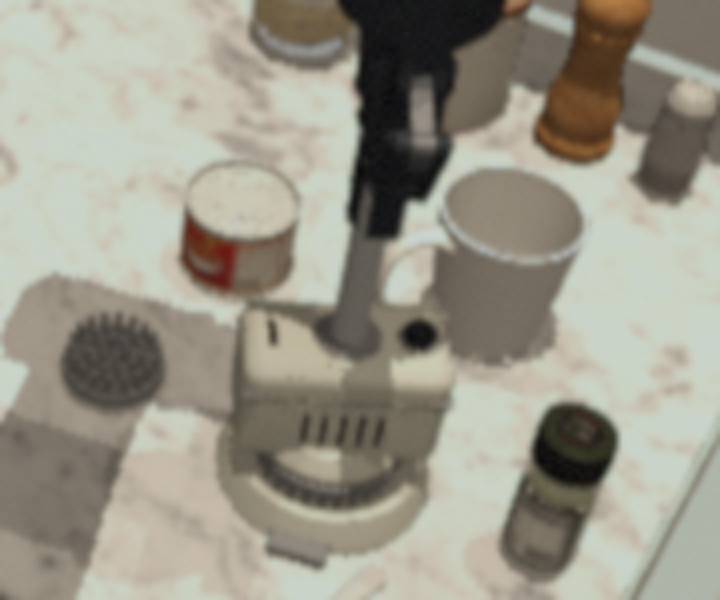

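Full weight is on the tool (8.5 N) and the top is up 4 mm, so the end stop has been reached. I'll check the button height.

```bash
python3 - <<'E'
from h import *
for n in("scene",):
  for k in range(3):
    im,d=arm.get_image(n);P=cloud(n,d)
    b=(np.hypot(P[...,0]-538.5,P[...,1]+61)<7)&(P[...,2]>105)&(P[...,2]<130)&(im.max(2)<60)
    t=(abs(P[...,2]-110)<8)&(im.max(2)>100)&(np.hypot(P[...,0]-515,P[...,1]+25)<45)
    print(b.sum(),np.median(P[b],0).round(1),P[b][:,2].mean(),np.median(P[t][:,2]))
d=np.load("scene0.npy");P=cloud("scene",d);im=cv2.imread("pics/scene0.png")
b=(np.hypot(P[...,0]-538.5,P[...,1]+61)<7)&(P[...,2]>105)&(im.max(2)<60);print("ref",b.sum(),P[b][:,2].mean())
E
```

```text
26 [537.9 -61.  120.7] 120.64418350019056 112.23485612935883
27 [536.3 -61.3 120.6] 120.38697785824289 112.13074252290892
25 [538.2 -60.9 120.4] 120.33691243228179 112.10536997186716
ref 26 116.5231897406675
```

The button is 8 mm above the top, so it is fully up and latched. I'll lift straight up.

Emit:
arm_command([
  [[0,0,-0.01],[0,0,0]],
  [[0,0,-0.03],[0,0,0]],
  [[0,0,-0.05],[0,0,0]],
  [[0,0,-0.07],[0,0,0]],
  [[0,0,-0.09],[0,0,0]],
])

```text
clock: 13.4
position: [518.6, -29.6, 197.5]
ee_rot: [0.881, -0.474, 0.0, -0.0]
contact_force: [-0.4, -0.3, -9.6]
gripper_width: 26.6
grasp_force: 49.8
```

Emit:
arm_command([
  [[0,0,-0.02],[0,0,0]],
  [[0,0,-0.04],[0,0,0]],
  [[0,0,-0.06],[0,0,0]],
  [[0,0,-0.075],[0,0,0]],
  [[0,0,-0.08],[0,0,0]],
])

```text
clock: 13.9
position: [518.8, -29.6, 217.4]
ee_rot: [0.881, -0.474, 0.0, -0.0]
contact_force: [-0.7, -0.2, -8.6]
gripper_width: 26.9
grasp_force: 49.9
```

Emit:
arm_command([
  [[0,0,0],[0,0,0]],
  [[0,0,0],[0,0,0]],
  [[0,0,0],[0,0,0]],
  [[0,0,0],[0,0,0]],
  [[0,0,0],[0,0,0]],
])

```text
clock: 14.4
position: [518.4, -29.6, 216.7]
ee_rot: [0.881, -0.474, -0.0, 0.0]
contact_force: [-0.7, -0.2, -8.6]
gripper_width: 26.5
grasp_force: 49.8
```

```bash
python3 st.py; python3 - <<'E'
from h import *
im,d=arm.get_image("scene")
cv2.imwrite("pics/s6.png",cv2.resize(im[150:320,270:450],None,fx=3.5,fy=3.5,interpolation=cv2.INTER_CUBIC))
E
```

```text
14.45 [518.4 -29.6 216.7] [ 0.1  0.3 -9.4] [ 0.01  0.01 -0.01] 49.849146008491516
top z mode 155 151.96937540669865
```

View pics/s6.png

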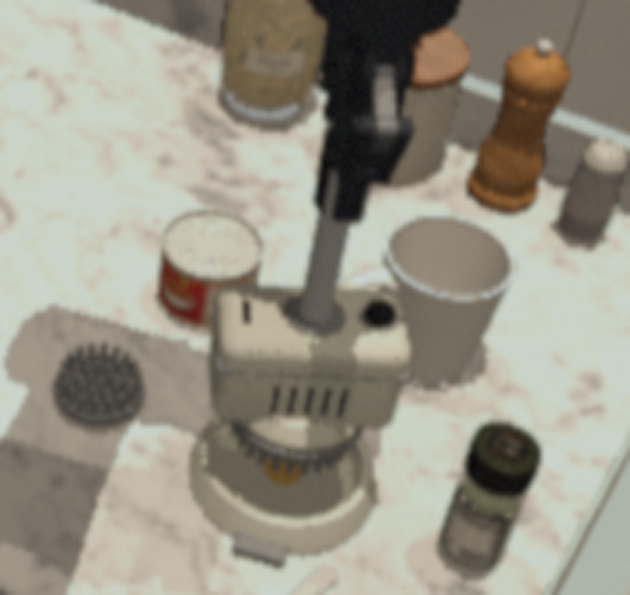

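The scrubber hangs upright and clear of the dock. Its top is at 155, which puts the brush at about 55 mm. The tool carries a steady 8.6 to 9.4 N and the things around it have not moved.

```bash
python3 -c "
from bench import arm
print(arm.job_done())"
```

```text
the job is handed in; nothing more can be done
None
```

I handed the job in with the handle latched at the second stop (button fully up) and the scrubber held upright and still, its brush about 55 mm above the worktop; the judge's verdict was not shown.

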